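# Check and centre the free play of a plate indexer's hand lever

## Robot

A 6-joint arm with a two-finger parallel gripper is mounted at the origin on the work surface. World frame = base frame: x ahead of the robot, y to its left, z up, the work surface at z = 0. Lengths are in mm, angles in rad, forces in N, time in s.
With the tool pointing down it reaches from about 325 to 750 mm from the base axis. Payload 7.6 kg.
Tool frame: the origin (TCP) lies at the very end of the fingers, on their centre line; the grasp point (between the pads) lies 19 mm behind it; z points along the fingers, y is the line along which they close (so a half turn about z gives the same grasp; the last joint's range is limited). The gripper opens to 85 mm and grips with 20 to 120 N. Pads are 22 mm wide; open, the fingers measure 114 mm over their backs; the gripper's body (76 mm by 85 mm) begins 54 mm behind the grasp point. The pads swing forward as they close: fully open they stand 13 mm farther back than shut.
Start: joints at [-1.324, 0.052, 1.401, -0, 1.689, -0.07], TCP at [163.577, -498.887, 231.323] pointing down, gripper open.
Joint ranges: [-2.9, 2.9], [-0.91, 2.17], [0.12, 2.37], [-1.06, 4.2], [0.26, 2.73], [-2.93, 2.93]. Speed limits (rad/s): [2.57, 2.57, 3.01, 3.14, 3.14, 3.14].

## Interface

Orientations are given as a unit quaternion [w, x, y, z].
In Python, from bench import manip gives the robot as it stands.
- The arm moves only by the tool carry_out, never from a script. Its argument "targets" is a list of rows, each a list of 4 numbers: the shift along the tool's x, y, z in cm, then the turn about the tool's z in rad. A call has 1 to 12 rows; each row shifts and turns the commanded pose from where the row before left it, along the tool's axes as they then stand; what a row does not reach is not made up. A row lasts 1/12 s, in which the tool goes at most 41.7 mm and 7.16 degrees, less where a joint would pass 70% of its speed; a pose out of reach is approached as far as the arm can. A call with a gripper value outside its range is refused whole. "hand" is the opening, from 0 (shut) to 1 (fully open), set as the call begins (left out, the last holds). The fingers move at their own pace and stop on an object; "squeeze" is the grip in N (left out, the last holds). Time passes only in rows, so rows that do not move let the fingers close. It gives the time, the measured TCP pose, the force, the opening and the grip force at its end, in the units of the state.
- manip.observe(): the state, without advancing time (a new reading comes with each control period).
- manip.snapshot(name): name is "scene" or "top" or "wrist"; returns the picture (384x512x3 uint8, red, green, blue); there is no depth.
- manip.camera_params(name): a dict with "intrinsics" (3x3 intrinsics, pixels), "R" (3x3) and "t" (3): a world point X has camera coordinates R X + t. Camera axes: x right, y down, z forward; pixel columns grow to the right and rows downward; lengths in mm; the calibration is good to about 2 mm. The wrist camera is an equidistant fisheye: a pixel r from the principal point sees the ray r / f radians off the axis. A picture is of the moment at which its call begins: read the wrist's pose just before it. camera_params takes no time and is no camera call; for the wrist camera it gives the pose at the moment of the call.
- manip.hand_in(): hands the job in; it is judged then, once.
The state is a dict: "time_s": time; "joint_pos": joint angles; "qd": joint speeds; "joint_torque": joint torques, N m; "tool_pos": TCP position; "orientation": TCP orientation; "wrist_force": force on the tool from outside, world axes, zero at the start; "moment": the same for the moment, N m; "finger_gap": finger opening in mm; "grip_force": force on a finger pad.
Only numpy, scipy, OpenCV 4.12 (cv2) and the standard library are available. Lean on these libraries where they do the work, as an engineer would, in place of code of your own. Each camera call takes 0.05 s, during which the arm holds its last target. There are 200 camera calls.

## Task

Check the lost motion in the hand lever of the plate indexer: push the lever's upright grip clockwise (seen from above) until it just meets the resistance of the braked plate table, then anticlockwise until it meets it again, without dragging the plate table round. Then leave the lever in the middle of the free play you found, so that the coupling is unloaded, and take the gripper away; leave the bottle, tip box and dish alone.

Things in the scene. Friction and masses are not known exactly. Their poses are not given: they have to be found in the camera images.
- handle (a point): Upright grip of the hand lever: black plastic post, 20 mm in diameter, from 84 to 130 mm above the bench, the highest point of the indexer, on its robot side. This point: on the post's axis, 115 mm above the bench and 135 mm from the pivot. In its free play it moves against 0.5 N and stays where left; at both ends it meets the braked plate table, which turns only above about 12 N at the grip.
- lever_arm (a point): Middle of the flat steel lever arm, 12 mm wide, top 84 mm above the bench, at 100 mm from the pivot; the arm comes out of the black collar under the plate table and ends 10 mm beyond the post's axis. It swings level. Free play: 40 to 95 mm of travel at the grip, different each time, its ends hidden in the collar and not symmetric about anything to be seen.
- pivot (a point): Vertical axis of lever and plate table, 100 mm above the bench, at the middle of the indexer. Its housing is a navy box 200 x 200 mm, 70 mm high, with a black collar 144 mm across on top, fixed to the bench; position and yaw (within 0.4 rad) differ each time.
- plate_corner (a point): A top corner (115 mm above the bench, 77 mm from the pivot) of the white 96-well plate, 86 x 128 mm, that is clipped onto the round aluminium plate table, 170 mm across. It moves only if the plate table is turned.
- wash_bottle: Bystander: white plastic bottle with a yellow cap, 60 mm across, 150 mm high; origin at the centre of its underside.
- tip_box: Bystander: navy and white pipette tip box, 85 x 125 mm, 64 mm high; origin at the centre of its underside.
- petri: Bystander: round culture dish with lid, 92 mm across, 16 mm high; origin at the centre of its underside.

How it is judged:
By the outcome, as a careful person would: the job done as asked, in the order asked, and still so for the second after the job is handed in, with the robot touching nothing.
It also fails if it takes over 45 s, if anything falls off the work surface, if the arm or the gripper's body presses on something with over 40 N, if the wrist force passes 120 N, or if a joint passes its speed limit or range.

## Working session

There is one attempt and no reset: what is moved stays moved. The work goes in short steps, Python scripts to look and compute and a tool call to move; the robot and the scene stay as the last step left them, time stands still between calls to the robot, and variables do not carry over. Pictures are saved under pics/ and viewed, at most 10 in all, crops included, and the job is handed in when it is done.

Besides the shell and the picture viewer there is one more tool, called after "Emit:" as name(argument=value, ...) on one line, values as JSON. carry_out: Moves the arm, as the interface text tells. Its arguments: {"type":"object","properties":{"targets":{"type":"array","items":{"type":"array","items":{"type":"number"}}},"hand":{"type":"number"},"squeeze":{"type":"number"}},"required":["targets"]}

```bash
mkdir -p pics; ls; cat > h.py <<'E'
from bench import manip
import numpy as np, cv2
def snap(n,f):
    im=manip.snapshot(n); cv2.imwrite('pics/'+f,im[:,:,::-1]); return im
def ray(n,u,v):
    c=manip.camera_params(n);K=np.array(c['intrinsics']);R=np.array(c['R']);t=np.array(c['t'])
    return -R.T@t, R.T@np.linalg.solve(K,[u,v,1.])
def atz(n,u,v,z):
    o,d=ray(n,u,v); return o+d*(z-o[2])/d[2]
def tri(a,b):
    (o1,d1),(o2,d2)=a,b
    s=np.linalg.lstsq(np.c_[d1,-d2],o2-o1,rcond=None)[0]
    p,q=o1+s[0]*d1,o2+s[1]*d2
    return (p+q)/2,np.linalg.norm(p-q)
E
python3 - <<'E'
from h import *
s=manip.observe();print(s)
a=snap('top','top0.png');b=snap('scene','scene0.png')
for n in('top','scene'):print(manip.camera_params(n))
E
```

```text
pics
{'time_s': 0.0, 'joint_pos': array([-1.32428702e+00,  5.28457811e-02,  1.40173225e+00, -8.59659588e-06,
        1.68858621e+00, -7.03049974e-02]), 'qd': array([-0.00098574, -0.00073723,  0.00026236,  0.00231664,  0.00011473,
        0.00138806]), 'joint_torque': array([-2.82170724e-03, -3.81671584e+01, -3.60190666e+01, -2.21485175e-04,
        6.16379184e-03,  3.70084507e-06]), 'tool_pos': array([ 163.50296275, -498.5760968 ,  230.46390381]), 'orientation': array([-7.82372045e-04,  9.87479575e-01,  1.57744960e-01, -7.33930921e-05]), 'wrist_force': array([-0.24371282,  0.77569603,  0.18849346]), 'moment': array([-0.0073965 ,  0.00222798,  0.01096502]), 'grip_force': 0.0, 'finger_gap': 85.59506135640771}
{'intrinsics': array([[395.52031769,   0.        , 254.99643588],
       [  0.        , 395.52031769, 184.9986897 ],
       [  0.        ,   0.        ,   1.        ]]), 'R': array([[ 0.02740218, -0.99942937,  0.0197499 ],
       [-0.99708652, -0.02873426, -0.07065991],
       [ 0.07118708, -0.01775613, -0.99730493]]), 't': array([ -28.87557773,  560.15961928, 1038.02469239])}
{'intrinsics': array([[355.73301802,   0.        , 252.54565046],
       [  0.        , 355.73301802, 193.3961227 ],
       [  0.        ,   0.        ,   1.        ]]), 'R': array([[ 0.83459034,  0.55082792,  0.00689725],
       [ 0.31573656, -0.46805525, -0.82536944],
       [-0.45140824,  0.69102307, -0.5645509 ]]), 't': array([-484.91349146, -102.24391101, 1300.64963233])}
```

View pics/top0.png

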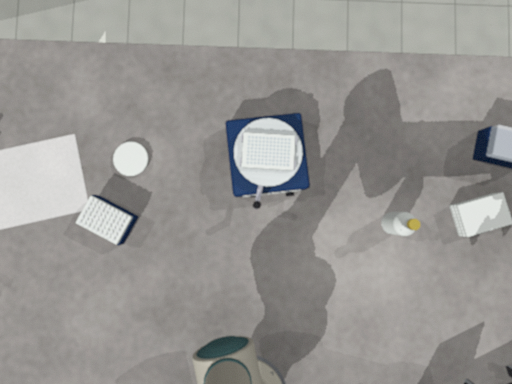

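View pics/scene0.png

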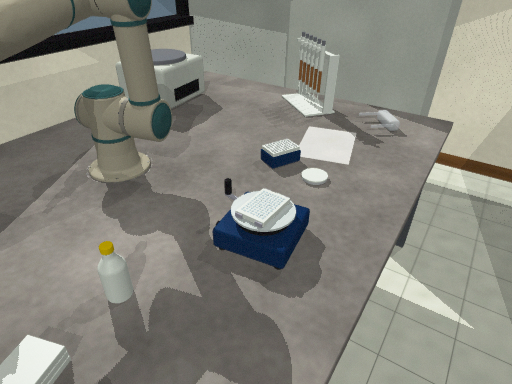

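Top: indexer at about (268,155), post at (257,204), bottle at (400,224). Scene: post at (228,186). Next I'll enlarge both.

```bash
python3 - <<'E'
import cv2,numpy as np
a=cv2.imread('pics/top0.png')[105:215,215:320];b=cv2.imread('pics/scene0.png')[165:275,205:315]
f=lambda i:cv2.resize(i,None,fx=5.4,fy=5.4,interpolation=cv2.INTER_CUBIC)[:594]
def g(i,x0,y0):
    i=f(i)[:, :398*2]
    for k in range(0,110,10):
        p=int(k*5.4);cv2.putText(i,str(x0+k),(p,8),0,.3,(0,0,255),1);cv2.putText(i,str(y0+k),(0,p+4),0,.3,(0,0,255),1)
        cv2.line(i,(p,10),(p,16),(0,0,255),1);cv2.line(i,(20,p),(26,p),(0,0,255),1)
    return i
cv2.imwrite('pics/tc.png',g(a,215,105));cv2.imwrite('pics/sc.png',g(b,205,165))
E
```

```text
(no output)
```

View pics/tc.png

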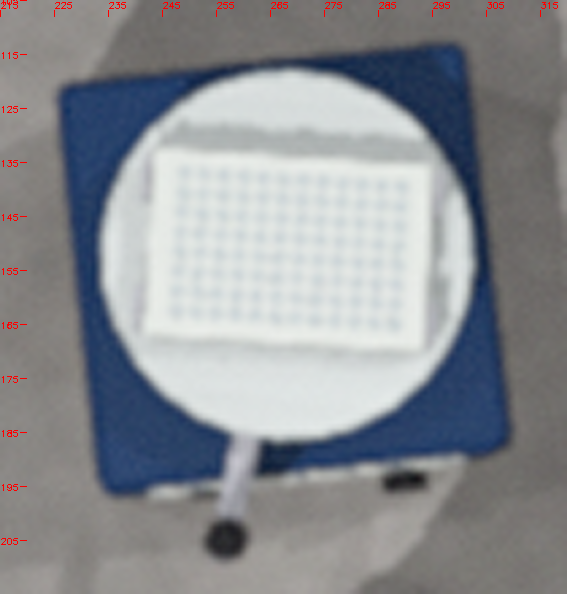

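View pics/sc.png

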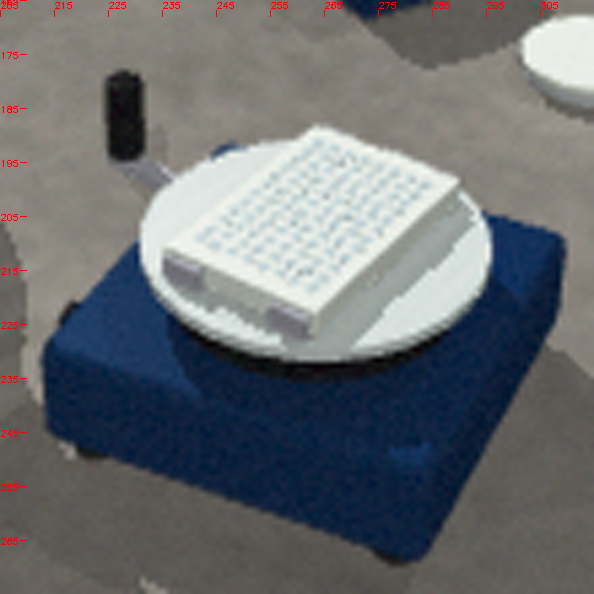

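The crops show the post top at top-view (256.9,204.5) and scene (228.1,179.3). The plate corners are clear in both views.

```bash
python3 - <<'E'
from h import *
T=lambda x,y:ray('top',215+x/5.4,105+y/5.4)
S=lambda x,y:ray('scene',205+x/5.4,165+y/5.4)
print('post',tri(T(226,537),S(125,77)), atz('top',215+226/5.4,105+537/5.4,128))
tc=[(155,148),(433,163),(424,350),(147,332)];sc=[(320,126),(460,181),(313,312),(163,250)]
# match: print all corners at z=115 from both
A=[atz('top',215+x/5.4,105+y/5.4,115) for x,y in tc];B=[atz('scene',205+x/5.4,165+y/5.4,115) for x,y in sc]
for a in A:print('t',a.round(1))
for a in B:print('s',a.round(1))
for a in tc:
  b=min(sc,key=lambda q:np.linalg.norm(atz('scene',205+q[0]/5.4,165+q[1]/5.4,115)-atz('top',215+a[0]/5.4,105+a[1]/5.4,115)));print(tri(T(*a),S(*b)))
print(np.mean(A,0),np.mean(B,0)); print('disc z100',atz('top',268.24,152.04,100))
print('bottle',atz('top',413,225,150))
from scipy.spatial.transform import Rotation as Ro
q=manip.observe()['orientation'];print(Ro.from_quat(q,scalar_first=True).as_matrix().round(4))
E
```

```text
post (array([507.65832896, -16.08272744, 126.98193045]), np.float64(2.799524070847255)) [506.53115372 -16.91836471 128.        ]
t [682.6  19.9 115. ]
t [ 679.7 -107.   115. ]
t [ 593.9 -104.6  115. ]
t [598.4  21.  115. ]
s [606.8  17.7 115. ]
s [688.9  14.7 115. ]
s [ 683.  -110.7  115. ]
s [ 601.4 -111.   115. ]
(array([684.7550028 ,  20.57709742, 109.73782417]), np.float64(2.4002761402256234))
(array([ 680.61319911, -107.22821719,  111.57149687]), np.float64(0.5058088100532571))
(array([ 595.4762056 , -104.73426367,  108.48181491]), np.float64(2.083769395261612))
(array([601.04754672,  22.5000846 , 109.9437723 ]), np.float64(5.01047623046102))
[638.65992689 -42.68608298 115.        ] [645.01962708 -47.30489693 115.        ]
disc z100 [638.20799977 -42.40070295 100.        ]
bottle [ 468.05368007 -384.25489823  150.        ]
[[ 9.502e-01  3.115e-01 -4.000e-04]
 [ 3.115e-01 -9.502e-01  1.400e-03]
 [ 1.000e-04 -1.400e-03 -1.000e+00]]
```

Emit:
carry_out(targets=[[2.38, -1.755, 0, 0], [2.38, -1.755, 0, 0], [2.38, -1.755, 0, 0], [2.38, -1.755, 0, 0], [2.38, -1.755, 0, 0], [2.38, -1.755, 0, 0], [2.38, -1.755, 0, 0], [2.38, -1.755, 0, 0], [2.38, -1.755, 0, 0], [2.38, -1.755, 0, 0]], hand=0.45)

```text
time_s: 0.93
tool_pos: [335.5, -256.6, 231.0]
orientation: [-0.0, 0.987, 0.158, -0.0]
wrist_force: [0.2, -0.1, -0.6]
finger_gap: 38.3
grip_force: 0.0
```

Emit:
carry_out(targets=[[2.38, -1.755, 0, 0], [2.38, -1.755, 0, 0], [2.38, -1.755, 0, 0], [2.38, -1.755, 0, 0], [2.38, -1.755, 0, 0], [2.38, -1.755, 0, 0], [2.38, -1.755, 0, 0], [2.38, -1.755, 0, 0], [2.38, -1.755, 0, 0], [2.38, -1.755, 0, 0], [0, 0, 0, 0], [0, 0, 0, 0]])

```text
time_s: 1.93
tool_pos: [506.6, -16.0, 230.4]
orientation: [-0.0, 0.987, 0.159, -0.001]
wrist_force: [0.1, -0.4, -0.1]
finger_gap: 38.4
grip_force: 0.0
```

Emit:
carry_out(targets=[[0, 0, 1, 0.103], [0, 0, 1, 0.103], [0, 0, 1, 0.103], [0, 0, 1, 0.103], [0, 0, 1, 0.103], [0, 0, 0, 0], [0, 0, 0, 0], [0, 0, 0, 0]])

```text
time_s: 2.6
tool_pos: [506.6, -17.6, 182.0]
orientation: [0.0, 0.995, -0.098, 0.0]
wrist_force: [-0.8, -0.5, 0.3]
finger_gap: 38.6
grip_force: 0.0
```

```bash
python3 - <<'E'
from h import *
im=snap('wrist','w0.png');snap('top','top1.png')
c=manip.camera_params('wrist');K=np.array(c['intrinsics']);R=np.array(c['R']);t=np.array(c['t'])
def proj(X):
    p=R@np.array(X)+t;r=np.hypot(p[0],p[1]);th=np.arctan2(r,p[2]);return (K[:2,2]+K[0,0]*th*p[:2]/r).round(1)
for X in([507,-16.5,130],[507,-16.5,84],[506.6,-17.6,182],[506.6,-17.6,130],[640,-43.5,100]):print(X,proj(X))
E
```

```text
[507, -16.5, 130] [256.4 210.9]
[507, -16.5, 84] [256.6 192.2]
[506.6, -17.6, 182] [258.1 244.5]
[506.6, -17.6, 130] [258.  211.2]
[640, -43.5, 100] [257.2  23.7]
```

View pics/w0.png

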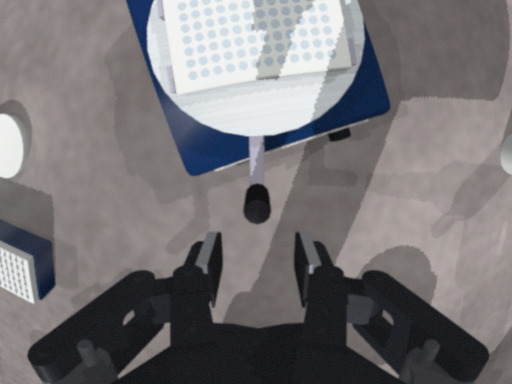

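Wrist: the post top is at (257,209), where predicted and centred between the fingertips at (210,265) and (305,265). Descending.

Emit:
carry_out(targets=[[0, 0, 1.5, 0], [0, 0, 1.5, 0], [0, 0, 1.5, 0], [0, 0, 1.5, 0], [0, 0, 1.5, 0], [0, 0, 1.3, 0], [0, 0, 0, 0], [0, 0, 0, 0], [0, 0, 0, 0]])

```text
time_s: 3.45
tool_pos: [507.2, -17.2, 94.6]
orientation: [0.0, 0.995, -0.099, 0.001]
wrist_force: [-0.2, 0.4, -0.4]
finger_gap: 38.7
grip_force: 0.0
```

Emit:
carry_out(targets=[[0, -0.2, 0, 0.015], [0, -0.2, 0, 0.015], [0, -0.2, 0, 0.015], [0, -0.2, 0, 0.015], [0, 0, 0, 0], [0, 0, 0, 0]])

```text
time_s: 3.95
tool_pos: [508.4, -9.1, 93.4]
orientation: [0.0, 0.992, -0.129, 0.0]
wrist_force: [-0.4, -0.1, 0.4]
finger_gap: 38.5
grip_force: 0.0
```

Emit:
carry_out(targets=[[0, -0.1, 0, 0.0074], [0, -0.1, 0, 0.0074], [0, -0.1, 0, 0.0074], [0, 0, 0, 0], [0, 0, 0, 0]])

```text
time_s: 4.37
tool_pos: [509.1, -6.3, 93.2]
orientation: [0.0, 0.99, -0.14, -0.0]
wrist_force: [-0.1, 0.2, 0.1]
finger_gap: 38.2
grip_force: 0.0
```

Emit:
carry_out(targets=[[0, -0.1, 0, 0.0074], [0, -0.1, 0, 0.0074], [0, -0.1, 0, 0.0074], [0, 0, 0, 0]])

```text
time_s: 4.7
tool_pos: [510.0, -3.3, 93.3]
orientation: [0.0, 0.989, -0.151, -0.0]
wrist_force: [0.6, -0.4, 0.3]
finger_gap: 38.6
grip_force: 0.0
```

Emit:
carry_out(targets=[[0, -0.1, 0, 0.0074], [0, -0.1, 0, 0.0074], [0, -0.1, 0, 0.0074], [0, 0, 0, 0]])

```text
time_s: 5.03
tool_pos: [510.9, -0.4, 93.3]
orientation: [-0.0, 0.987, -0.162, 0.0]
wrist_force: [-0.6, 0.6, 0.0]
finger_gap: 38.3
grip_force: 0.0
```

Emit:
carry_out(targets=[[0, -0.1, 0, 0.0074], [0, -0.1, 0, 0.0074], [0, -0.1, 0, 0.0074], [0, 0, 0, 0]])

```text
time_s: 5.37
tool_pos: [511.9, 2.4, 93.3]
orientation: [-0.0, 0.985, -0.173, 0.0]
wrist_force: [0.9, 0.3, -0.6]
finger_gap: 38.4
grip_force: 0.0
```

Emit:
carry_out(targets=[[0, -0.1, 0, 0.0074], [0, -0.1, 0, 0.0074], [0, -0.1, 0, 0.0074], [0, 0, 0, 0]])

```text
time_s: 5.7
tool_pos: [512.9, 5.2, 93.3]
orientation: [-0.0, 0.983, -0.184, 0.0]
wrist_force: [0.2, 0.6, 0.2]
finger_gap: 38.1
grip_force: 0.0
```

Emit:
carry_out(targets=[[0, -0.1, 0, 0.0074], [0, -0.1, 0, 0.0074], [0, -0.1, 0, 0.0074], [0, 0, 0, 0]])

```text
time_s: 6.03
tool_pos: [514.1, 8.0, 93.3]
orientation: [-0.0, 0.981, -0.195, 0.0]
wrist_force: [1.0, 0.5, 0.0]
finger_gap: 38.2
grip_force: 0.0
```

Emit:
carry_out(targets=[[0, -0.1, 0, 0.0074], [0, -0.1, 0, 0.0074], [0, -0.1, 0, 0.0074], [0, 0, 0, 0]])

```text
time_s: 6.37
tool_pos: [515.2, 10.7, 93.3]
orientation: [-0.0, 0.979, -0.206, 0.0]
wrist_force: [0.3, 0.5, 0.2]
finger_gap: 38.6
grip_force: 0.0
```

Emit:
carry_out(targets=[[0, -0.1, 0, 0.0074], [0, -0.1, 0, 0.0074], [0, -0.1, 0, 0.0074], [0, 0, 0, 0]])

```text
time_s: 6.7
tool_pos: [515.9, 11.5, 93.2]
orientation: [0.002, 0.976, -0.217, -0.0]
wrist_force: [-3.6, -9.1, 2.2]
finger_gap: 38.1
grip_force: 5.0
```

Clockwise stop found: about 10 N, with the TCP at (515.9, 11.5). Now reversing. The play is at least 40 mm and the finger clearance is 2×9 mm, so the first 54 mm or so is safe.

Emit:
carry_out(targets=[[0, 0.2, 0, -0.0148], [0, 0.2, 0, -0.0148], [0, 0.2, 0, -0.0148], [0, 0.2, 0, -0.0148], [0, 0.2, 0, -0.0148], [0, 0.2, 0, -0.0148], [0, 0.2, 0, -0.0148], [0, 0.2, 0, -0.0148], [0, 0.2, 0, -0.0148], [0, 0.2, 0, -0.0148], [0, 0.2, 0, -0.0148], [0, 0.2, 0, -0.0148]])

```text
time_s: 7.7
tool_pos: [508.1, -9.3, 93.3]
orientation: [-0.0, 0.992, -0.128, 0.0]
wrist_force: [1.1, 0.7, 0.6]
finger_gap: 38.5
grip_force: 0.2
```

Emit:
carry_out(targets=[[0, 0.2, 0, -0.0148], [0, 0.2, 0, -0.0148], [0, 0.2, 0, -0.0148], [0, 0.2, 0, -0.0148], [0, 0.2, 0, -0.0148], [0, 0.2, 0, -0.0148], [0, 0.2, 0, -0.0148], [0, 0.2, 0, -0.0148], [0, 0.2, 0, -0.0148], [0, 0.2, 0, -0.0148], [0, 0.2, 0, -0.0148], [0, 0.2, 0, -0.0148]])

```text
time_s: 8.7
tool_pos: [503.8, -33.0, 93.3]
orientation: [0.0, 0.999, -0.04, -0.0]
wrist_force: [0.1, 1.3, 0.0]
finger_gap: 38.4
grip_force: 0.2
```

Emit:
carry_out(targets=[[0, 0.2, 0, -0.0148], [0, 0.2, 0, -0.0148], [0, 0.2, 0, -0.0148], [0, 0.1, 0, -0.0074], [0, 0, 0, 0], [0, 0, 0, 0]])

```text
time_s: 9.2
tool_pos: [503.3, -39.8, 93.3]
orientation: [0.0, 1.0, -0.015, -0.0]
wrist_force: [-0.7, 0.2, 0.1]
finger_gap: 38.2
grip_force: 0.0
```

Emit:
carry_out(targets=[[0, 0.08, 0, -0.006], [0, 0.08, 0, -0.006], [0, 0.08, 0, -0.006], [0, 0, 0, 0]])

```text
time_s: 9.53
tool_pos: [503.3, -42.3, 93.3]
orientation: [0.0, 1.0, -0.005, -0.0]
wrist_force: [0.9, -0.2, 0.5]
finger_gap: 38.2
grip_force: 0.0
```

Emit:
carry_out(targets=[[0, 0.08, 0, -0.006], [0, 0.08, 0, -0.006], [0, 0.08, 0, -0.006], [0, 0, 0, 0]])

```text
time_s: 9.87
tool_pos: [503.3, -44.7, 93.3]
orientation: [0.0, 1.0, 0.004, 0.0]
wrist_force: [-0.2, 0.2, 0.3]
finger_gap: 38.6
grip_force: 0.0
```

Emit:
carry_out(targets=[[0, 0.08, 0, -0.006], [0, 0.08, 0, -0.006], [0, 0.08, 0, -0.006], [0, 0, 0, 0]])

```text
time_s: 10.2
tool_pos: [503.4, -47.1, 93.3]
orientation: [0.0, 1.0, 0.013, -0.0]
wrist_force: [-0.1, -0.8, 0.1]
finger_gap: 38.4
grip_force: 0.0
```

Emit:
carry_out(targets=[[0, 0.08, 0, -0.006], [0, 0.08, 0, -0.006], [0, 0.08, 0, -0.006], [0, 0, 0, 0]])

```text
time_s: 10.53
tool_pos: [503.5, -49.5, 93.3]
orientation: [0.0, 1.0, 0.022, 0.0]
wrist_force: [0.2, -0.8, 0.3]
finger_gap: 38.3
grip_force: 0.0
```

Emit:
carry_out(targets=[[0, 0.08, 0, -0.006], [0, 0.08, 0, -0.006], [0, 0.08, 0, -0.006], [0, 0, 0, 0]])

```text
time_s: 10.87
tool_pos: [503.6, -51.9, 93.3]
orientation: [0.0, 1.0, 0.031, -0.0]
wrist_force: [0.7, 0.1, 0.0]
finger_gap: 38.3
grip_force: 0.0
```

Emit:
carry_out(targets=[[0, 0.08, 0, -0.006], [0, 0.08, 0, -0.006], [0, 0.08, 0, -0.006], [0, 0, 0, 0]])

```text
time_s: 11.2
tool_pos: [503.7, -54.3, 93.3]
orientation: [0.0, 0.999, 0.04, -0.0]
wrist_force: [0.3, 0.1, 0.6]
finger_gap: 38.3
grip_force: 0.0
```

Emit:
carry_out(targets=[[0, 0.08, 0, -0.006], [0, 0.08, 0, -0.006], [0, 0.08, 0, -0.006], [0, 0, 0, 0]])

```text
time_s: 11.53
tool_pos: [503.9, -56.7, 93.3]
orientation: [0.0, 0.999, 0.049, -0.0]
wrist_force: [-0.0, 0.4, 0.7]
finger_gap: 38.3
grip_force: 0.0
```

Emit:
carry_out(targets=[[0, 0.08, 0, -0.006], [0, 0.08, 0, -0.006], [0, 0.08, 0, -0.006], [0, 0, 0, 0]])

```text
time_s: 11.87
tool_pos: [504.2, -59.1, 93.3]
orientation: [0.0, 0.998, 0.058, -0.0]
wrist_force: [-0.9, 0.6, 0.3]
finger_gap: 38.4
grip_force: 0.0
```

Emit:
carry_out(targets=[[0, 0.08, 0, -0.006], [0, 0.08, 0, -0.006], [0, 0.08, 0, -0.006], [0, 0, 0, 0]])

```text
time_s: 12.2
tool_pos: [504.5, -61.5, 93.3]
orientation: [0.0, 0.998, 0.067, -0.0]
wrist_force: [1.2, -0.0, 0.2]
finger_gap: 38.3
grip_force: 0.0
```

Emit:
carry_out(targets=[[0, 0.08, 0, -0.006], [0, 0.08, 0, -0.006], [0, 0.08, 0, -0.006], [0, 0, 0, 0]])

```text
time_s: 12.53
tool_pos: [504.8, -63.8, 93.3]
orientation: [0.0, 0.997, 0.076, -0.0]
wrist_force: [0.1, -0.7, 0.8]
finger_gap: 38.6
grip_force: 0.0
```

Emit:
carry_out(targets=[[0, 0.08, 0, -0.006], [0, 0.08, 0, -0.006], [0, 0.08, 0, -0.006], [0, 0, 0, 0]])

```text
time_s: 12.87
tool_pos: [505.2, -66.2, 93.3]
orientation: [0.0, 0.996, 0.085, -0.0]
wrist_force: [0.4, -0.8, -0.3]
finger_gap: 38.3
grip_force: 0.0
```

Emit:
carry_out(targets=[[0, 0.08, 0, -0.006], [0, 0.08, 0, -0.006], [0, 0.08, 0, -0.006], [0, 0, 0, 0]])

```text
time_s: 13.2
tool_pos: [505.6, -68.6, 93.3]
orientation: [0.0, 0.996, 0.094, -0.0]
wrist_force: [0.2, -0.5, 0.6]
finger_gap: 38.4
grip_force: 0.0
```

```bash
python3 - <<'E'
from h import *
im=snap('wrist','w1.png')
E
```

```text
(no output)
```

View pics/w1.png

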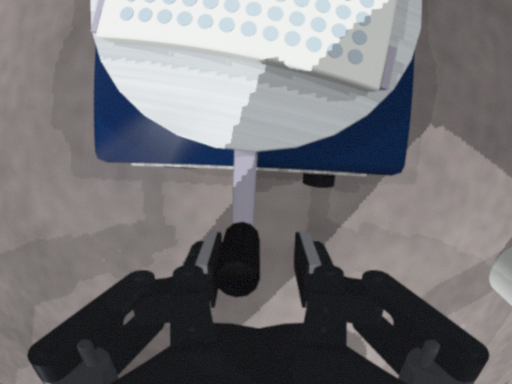

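The post at (238,265) rests against the left finger, so it is being pushed anticlockwise as intended.

Emit:
carry_out(targets=[[0, 0.08, 0, -0.006], [0, 0.08, 0, -0.006], [0, 0.08, 0, -0.006], [0, 0, 0, 0]])

```text
time_s: 13.58
tool_pos: [506.1, -70.9, 93.3]
orientation: [0.0, 0.995, 0.103, -0.0]
wrist_force: [-0.9, 0.1, -0.5]
finger_gap: 38.4
grip_force: 0.0
```

Emit:
carry_out(targets=[[0, 0.08, 0, -0.006], [0, 0.08, 0, -0.006], [0, 0.08, 0, -0.006], [0, 0, 0, 0]])

```text
time_s: 13.92
tool_pos: [506.6, -73.3, 93.3]
orientation: [0.0, 0.994, 0.112, -0.0]
wrist_force: [-1.7, -0.3, -0.1]
finger_gap: 38.3
grip_force: 0.0
```

Emit:
carry_out(targets=[[0, 0.08, 0, -0.006], [0, 0.08, 0, -0.006], [0, 0.08, 0, -0.006], [0, 0, 0, 0]])

```text
time_s: 14.25
tool_pos: [507.1, -75.6, 93.3]
orientation: [0.0, 0.993, 0.12, 0.0]
wrist_force: [0.6, -0.2, 0.3]
finger_gap: 38.5
grip_force: 0.0
```

Emit:
carry_out(targets=[[0, 0.08, 0, -0.006], [0, 0.08, 0, -0.006], [0, 0.08, 0, -0.006], [0, 0, 0, 0]])

```text
time_s: 14.58
tool_pos: [507.7, -78.0, 93.3]
orientation: [0.0, 0.992, 0.129, -0.0]
wrist_force: [-0.2, 0.1, 0.7]
finger_gap: 38.7
grip_force: 0.0
```

Emit:
carry_out(targets=[[0, 0.08, 0, -0.006], [0, 0.08, 0, -0.006], [0, 0.08, 0, -0.006], [0, 0, 0, 0]])

```text
time_s: 14.92
tool_pos: [508.3, -80.3, 93.3]
orientation: [0.0, 0.99, 0.138, -0.0]
wrist_force: [-0.5, -0.5, 0.8]
finger_gap: 38.7
grip_force: 0.0
```

Emit:
carry_out(targets=[[0, 0.08, 0, -0.006], [0, 0.08, 0, -0.006], [0, 0.08, 0, -0.006], [0, 0, 0, 0]])

```text
time_s: 15.25
tool_pos: [509.0, -82.6, 93.3]
orientation: [0.0, 0.989, 0.147, 0.0]
wrist_force: [0.9, -0.5, 0.9]
finger_gap: 38.4
grip_force: 0.0
```

Emit:
carry_out(targets=[[0, 0.08, 0, -0.006], [0, 0.08, 0, -0.006], [0, 0.08, 0, -0.006], [0, 0, 0, 0]])

```text
time_s: 15.58
tool_pos: [509.7, -84.9, 93.3]
orientation: [0.0, 0.988, 0.156, -0.0]
wrist_force: [-0.7, 1.0, 0.4]
finger_gap: 38.2
grip_force: 0.0
```

Emit:
carry_out(targets=[[0, 0.08, 0, -0.006], [0, 0.08, 0, -0.006], [0, 0.08, 0, -0.006], [0, 0, 0, 0]])

```text
time_s: 15.92
tool_pos: [510.5, -87.2, 93.3]
orientation: [0.0, 0.986, 0.165, -0.0]
wrist_force: [0.3, 0.7, -0.7]
finger_gap: 38.5
grip_force: 0.0
```

Emit:
carry_out(targets=[[0, 0.08, 0, -0.006], [0, 0.08, 0, -0.006], [0, 0.08, 0, -0.006], [0, 0, 0, 0]])

```text
time_s: 16.25
tool_pos: [511.3, -89.4, 93.3]
orientation: [0.0, 0.985, 0.174, -0.0]
wrist_force: [-0.1, 0.3, -0.2]
finger_gap: 38.4
grip_force: 0.0
```

Emit:
carry_out(targets=[[0, 0.08, 0, -0.006], [0, 0.08, 0, -0.006], [0, 0.08, 0, -0.006], [0, 0, 0, 0]])

```text
time_s: 16.58
tool_pos: [512.0, -90.9, 93.2]
orientation: [-0.001, 0.983, 0.183, -0.0]
wrist_force: [-1.7, 4.5, 1.8]
finger_gap: 38.6
grip_force: 2.4
```

Emit:
carry_out(targets=[[0, 0.06, 0, 0], [0, 0, 0, 0], [0, 0, 0, 0]])

```text
time_s: 16.83
tool_pos: [512.0, -91.2, 93.2]
orientation: [-0.001, 0.983, 0.183, -0.0]
wrist_force: [-1.7, 5.5, 1.5]
finger_gap: 38.2
grip_force: 3.1
```

Anticlockwise stop confirmed: force rises to 5.8 N with the TCP at (512.0, −91.2). The middle is at about 1.9°. With the 9.2 mm finger offset, the TCP should end at about (505.2, −29.9) while pushing clockwise.

Emit:
carry_out(targets=[[0, -0.2, 0, 0.0151], [0, -0.2, 0, 0.0151], [0, -0.2, 0, 0.0151], [0, -0.2, 0, 0.0151], [0, -0.2, 0, 0.0151], [0, -0.2, 0, 0.0151], [0, -0.2, 0, 0.0151], [0, -0.2, 0, 0.0151], [0, -0.2, 0, 0.0151], [0, -0.2, 0, 0.0151], [0, -0.2, 0, 0.0151], [0, -0.2, 0, 0.0151]])

```text
time_s: 17.83
tool_pos: [505.6, -68.9, 93.3]
orientation: [0.0, 0.996, 0.092, 0.0]
wrist_force: [0.7, -0.1, 0.2]
finger_gap: 38.5
grip_force: 0.2
```

Emit:
carry_out(targets=[[0, -0.2, 0, 0.0151], [0, -0.2, 0, 0.0151], [0, -0.2, 0, 0.0151], [0, -0.2, 0, 0.0151], [0, -0.2, 0, 0.0151], [0, -0.2, 0, 0.0151], [0, -0.2, 0, 0.0151], [0, -0.2, 0, 0.0151], [0, -0.2, 0, 0.0151], [0, -0.2, 0, 0.0151], [0, -0.2, 0, 0.0151], [0, -0.2, 0, 0.0151]])

```text
time_s: 18.83
tool_pos: [503.1, -45.0, 93.3]
orientation: [0.0, 1.0, 0.002, -0.0]
wrist_force: [-0.5, -0.3, 0.4]
finger_gap: 38.5
grip_force: 0.3
```

Emit:
carry_out(targets=[[0, -0.15, 0, 0.0113], [0, -0.15, 0, 0.0113], [0, -0.15, 0, 0.0113], [0, -0.15, 0, 0.0113], [0, -0.15, 0, 0.0113], [0, -0.15, 0, 0.0113], [0, -0.1, 0, 0.0075], [0, -0.1, 0, 0.0075], [0, -0.1, 0, 0.0075], [0, 0, 0, 0], [0, 0, 0, 0]])

```text
time_s: 19.75
tool_pos: [503.6, -33.2, 93.3]
orientation: [-0.0, 0.999, -0.043, 0.0]
wrist_force: [-0.6, -0.1, -0.3]
finger_gap: 38.5
grip_force: 0.0
```

Emit:
carry_out(targets=[[0, -0.11, 0, 0.006], [0, -0.11, 0, 0.006], [0, -0.11, 0, 0.006], [0, 0, 0, 0], [0, 0, 0, 0], [0, 0, 0, 0]])

```text
time_s: 20.25
tool_pos: [503.9, -29.9, 93.3]
orientation: [-0.0, 0.999, -0.052, 0.0]
wrist_force: [0.9, 0.2, 0.3]
finger_gap: 38.4
grip_force: 0.0
```

```bash
python3 - <<'E'
from h import *
im=snap('wrist','w2.png');print(manip.observe()['tool_pos'])
c=manip.camera_params('wrist');K=np.array(c['intrinsics']);R=np.array(c['R']);t=np.array(c['t'])
def proj(X):
    p=R@np.array(X)+t;r=np.hypot(p[0],p[1]);th=np.arctan2(r,p[2]);return (K[:2,2]+K[0,0]*th*p[:2]/r).round(1)
for a in(-1,1.9,5):
  a=np.radians(a);print([proj([640-135*np.cos(a),-43.5+135*np.sin(a),z]) for z in(130,84)])
E
```

```text
[503.85259239 -29.90544882  93.291682  ]
[array([295.3, 277. ]), array([286. , 232.5])]
[array([279.2, 278.6]), array([273.8, 233.6])]
[array([261.8, 279.3]), array([260.8, 234.1])]
```

View pics/w2.png

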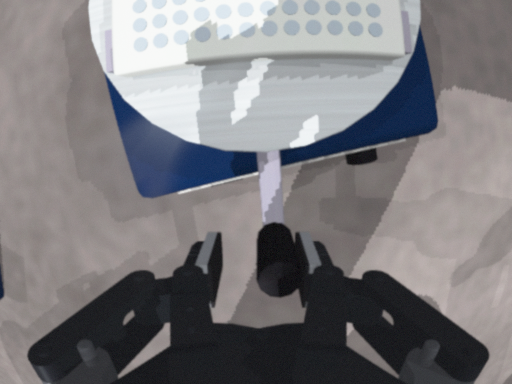

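The post top at (279,278) matches the 1.9° target prediction of (279.2,278.6). Now backing off to centre and lifting away.

Emit:
carry_out(targets=[[0, 0.3, 0, 0], [0, 0.3, 0, 0], [0, 0.25, 0, 0], [0, 0, 0, 0], [0, 0, -1, 0], [0, 0, -2, 0], [0, 0, -2, 0], [0, 0, -2, 0], [0, 0, -2, 0], [0, 0, -2, 0], [0, 0, -2, 0], [0, 0, -2, 0]])

```text
time_s: 21.3
tool_pos: [502.8, -38.3, 245.3]
orientation: [0.0, 0.999, -0.052, 0.0]
wrist_force: [-0.2, -0.7, 0.4]
finger_gap: 38.5
grip_force: 0.0
```

Emit:
carry_out(targets=[[-2, 0, 0, 0], [-2, 0, 0, 0], [-2, 0, 0, 0], [-2, 0, 0, 0], [-2, 0, 0, 0], [0, 0, 0, 0], [0, 0, 0, 0], [0, 0, 0, 0]])

```text
time_s: 21.97
tool_pos: [403.9, -28.1, 244.0]
orientation: [0.0, 0.999, -0.052, 0.001]
wrist_force: [0.1, 0.3, -0.4]
finger_gap: 38.4
grip_force: 0.0
```

```bash
python3 - <<'E'
from h import *
snap('scene','s2.png');a=cv2.imread('pics/scene0.png')[165:275,205:315];b=cv2.imread('pics/s2.png')[165:275,205:315]
f=lambda i:cv2.resize(i,(395,395),interpolation=cv2.INTER_CUBIC)
cv2.imwrite('pics/cmp.png',np.hstack([f(a),f(b)]))
c=manip.camera_params('scene');R=np.array(c['R']);t=np.array(c['t']);K=np.array(c['intrinsics'])
r=np.radians(1.9);p=K@(R@np.array([640-135*np.cos(r),-43.5+135*np.sin(r),127])+t);p=p/p[2];print((p[:2]-[205,165])*395/110)
E
```

```text
[60.56074169 63.50107528]
```

View pics/cmp.png

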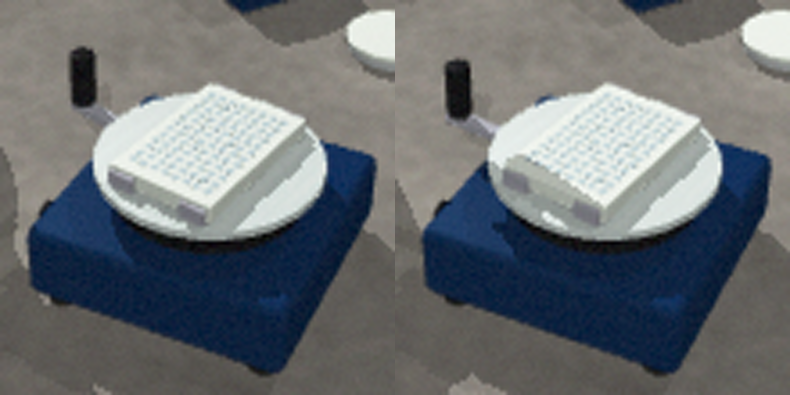

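The plate corners have not moved: (208,84) and (304,122) on the left, (603,84) and (699,122) on the right. The post stands at (458,63), close to its target, and the gripper is clear.

```bash
python3 -c "
from bench import manip
print(manip.hand_in())"
```

```text
the job is handed in; nothing more can be done
None
```

The lever met the braked plate table at about 10 N clockwise and 6 N anticlockwise, giving about 86 mm of free play at the grip; it was left within a few millimetres of the middle, the plate had not visibly moved, the gripper was clear, and the job was handed in (no verdict shown).

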